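# Set and clamp the side stop of the tile cutter

## Robot

A 6-joint arm with a two-finger parallel gripper is mounted at the origin on the work surface. World frame = base frame: x ahead of the robot, y to its left, z up, the work surface at z = 0. Lengths are in mm, angles in rad, forces in N, time in s.
With the tool pointing down it reaches from about 225 to 725 mm from the base axis. Payload 3.1 kg.
Tool frame: the origin (TCP) lies midway between the tips of the shut fingers; the grasp point (between the pads) lies 19 mm behind it; z points along the fingers, y is the line along which they close (so a half turn about z gives the same grasp; the last joint's range is limited). The gripper opens to 85 mm and grips with 20 to 120 N. Pads are 22 mm wide; open, the fingers measure 114 mm over their backs; the gripper's body (76 mm by 85 mm) begins 54 mm behind the grasp point. The pads swing forward as they close: fully open they stand 13 mm farther back than shut.
Start: joints at [-1.283, 0.048, 0.099, 1.622, 0, 1.443], TCP at [212.044, -480.265, 231.312] pointing down, gripper open.
Joint ranges: [-2.91, 2.91], [-0.99, 1.94], [-1.21, 1.42], [-2.12, 2.29], [-1.49, 1.47], [-3.14, 3.14]. Speed limits (rad/s): [2.79, 2.79, 3.14, 3.14, 3.14, 3.14].

## Interface

Orientations are given as a unit quaternion [x, y, z, w].
In Python, from bench import r, viewer gives the robot as it stands. The module is installed in compiled form; this text tells all that it offers.
- The arm moves only by the tool step_arm, never from a script. Its argument "commands" is a list of rows, each an object with "rotation": the turn, a rotation vector about the tool's x, y, z in degrees, a list of three; "delta_pos": the shift along the tool's x, y, z in cm, a list of three; "claw": the opening, from 0 (shut) to 1 (fully open). A call has exactly 10 rows; each row is the pose to reach, as a shift and turn from the pose commanded when the call began, along the tool's axes at that moment; what a row does not reach only later rows make up. A row lasts 1/12 s, in which the tool goes at most 41.7 mm and 7.16 degrees, less where a joint would pass 70% of its speed; a pose out of reach is approached as far as the arm can. A call with a gripper value outside its range is refused whole. The fingers move at their own pace and stop on an object; "newtons" is the grip in N (left out, the last holds). Time passes only in rows, so rows that repeat a pose let the fingers close, or fill a call up. It gives the time, the measured TCP pose, the force, the opening and the grip force at its end, in the units of the state.
- r.sense(): the state, without advancing time (a new reading comes with each control period).
- viewer.read_camera(name): name is "scene" or "top"; returns a dict with "color" (400x640x3 uint8, red, green, blue), "z_map" (400x640 float32, mm along the optical axis (not along the pixel's ray), 0 where there is no reading), "fovy" (degrees; the focal length in pixels is half the picture's height over the tangent of half this angle, whatever the lens; pixels are square), "cx", "cy" (the principal point, pixels), "k1" (the pictures are not rectified: a ray, as slopes to the right and down, at radius r is drawn at 1 + k1 r^2 times it, then the intrinsics apply), "camera_from_world" (4x4, takes a point from world to camera coordinates). Camera axes: x right, y up, looking along -z (the intrinsics and any distortion apply to the point x, -y, -z); pixel columns grow to the right and rows downward; lengths in mm; the calibration is good to about 2 mm. A picture is of the moment at which its call begins.
- r.sign_off(): hands the job in; it is judged then, once.
The state is a dict: "time": time; "q": joint angles; "dq": joint speeds; "tau": joint torques, N m; "ee_pos": TCP position; "orientation": TCP orientation; "ft_force": force on the tool from outside, world axes, zero at the start; "wrist_torque": the same for the moment, N m; "grip_width": finger opening in mm; "finger_force": force on a finger pad.
Only numpy, scipy, OpenCV 4.12 (cv2) and the standard library are available. Lean on these libraries where they do the work, as an engineer would, in place of code of your own. Each camera call takes 0.05 s, during which the arm holds its last target. There are 200 camera calls.

## Task

Set the tile cutter's side stop for a repeat cut: grip its fence, push the sliding leg in until the bold line across the leg is level with the outer face of the clamp housing, and while the fence is held so that the leg stays on that line, swing the cam lever fully closed (the closing cam drags an unheld leg inwards). Do not let go: finish with the fence still firmly gripped from both sides, the leg on its line and the lever closed, and leave the other things on the table where they are.

Things in the scene. Friction and masses are not known exactly. Their poses are not given: they have to be found in the camera images.
- cutter: fixed manual tile cutter: aluminium bed 440 (its x) by 160 mm (y), rails and carriage over its middle, up to 146 mm high. Origin: centre of its underside, on the table (yaw near pi); z up. On its -y edge a grey clamp housing (x -44 to 34 mm, 40 mm high, outer face at y = -115 mm); through it slides a flat leg along y, and at the leg's outer end stands a fence parallel to x
- clamp_face (a point): the index: fixed point on the outer face of the clamp housing, above the middle of the leg, at the height of the leg's top (14 mm)
- leg_mark (a point): middle of the bold 3 mm line engraved right across the leg (24 mm wide, 8 mm thick, top 14 mm above the table; the thin short lines are its scale). The leg is set when this point coincides with clamp_face
- fence_mid (a point): middle of the fence's top edge. Fence: upright bar 170 mm long (cutter's x, 85 mm each side of this point), 12 mm thick (cutter's y; inner half is stop_leg_c1, outer half stop_leg_c2), 6 to 50 mm above the table. Its mid-plane is 51 mm outward (-y) of leg_mark: with the leg set its inner face is 45 mm from the housing. The leg that joins it is under 17 mm high
- stop_leg (a joint): position of the sliding leg (m): 0 = set, bold line level with the housing's outer face; positive = pulled out too far (outward, the cutter's -y). Range -0.030 to 0.055; starts 0.012 to 0.042; about 1 N to slide while the lever is open
- cam_lever (a joint): cam lever angle (rad) about an upright pin at x -25, y -99 mm of the cutter: 0 = closed (at its stop; handle points 35 degrees outward of the cutter's +x), 1.05 = open (points outward, -y); starts 0.85 to 1.03. Pushed towards +x it closes; stays where left; up to 15 N at the handle. Below about 0.65 its cam rubs on the leg and drags it in over 4 mm unless held; closed it clamps
- lever_tip (a point): free end of the black cam lever, 110 mm from its pivot: a flat handle 11 to 16 mm wide, from 57 to 68 mm above the table, so it swings just over the fence (50 mm high). Fingers that straddle the fence on the lever's -x side and slide along it towards the cutter's +x push the lever shut
- glue_tub: bystander: white tub, 90 mm across, 110 mm high; origin at the centre of its underside
- water_bottle: bystander: glass bottle, 66 mm across, 200 mm high; origin at the centre of its underside
- tile_stack: bystander: three white tiles stacked, 102 by 102 by 22 mm; origin at the centre of its underside
- chip_dish: bystander: low white dish of glass chips, 110 mm across, 15 mm high; origin at the centre of its underside

How it is judged (in metres and radians):
On the way:
1. the fingers hold the fence with the leg's bold line within 3 mm of the housing's face, the lever still open (above 0.7 rad) (value of joint stop_leg between -0.003 and 0.003 m and value of joint cam_lever above 0.7 rad and (contact force between the fingers and stop_leg_c1 above 1 N or contact force between the fingers and stop_leg_c2 above 1 N)), for 0.2 s.
At the end, for the whole second after the job is handed in: the lever is closed to within 0.09 rad (5 degrees) of its stop, the leg's bold line is within 3 mm of the housing's outer face, the fingers still grip the fence with more than 3 N on each of its two faces, and the four bystanders are within 30 mm of where they stood (value of joint cam_lever below 0.09 rad and value of joint stop_leg between -0.003 and 0.003 m and contact force between the fingers and stop_leg_c1 above 3 N and contact force between the fingers and stop_leg_c2 above 3 N and distance of each of glue_tub, water_bottle, tile_stack, chip_dish from where it was at the start of the episode below 0.03 m); the arm keeps its last pose, push and grip.
It fails at once if the leg is more than 4 mm off its line while the lever is being closed (below 0.6 rad) (value of joint cam_lever below 0.6 rad and (value of joint stop_leg above 0.004 m or value of joint stop_leg below -0.004 m)).
It fails at once if a bystander is pushed more than 30 mm or tipped over (distance of any of glue_tub, water_bottle, tile_stack, chip_dish from where it was at the start of the episode above 0.03 m or angle between any of glue_tub, water_bottle's own z axis and vertical above 0.5 rad).
It also fails if it takes over 35 s, if anything falls off the work surface, if the arm or the gripper's body presses on something with over 40 N, if the wrist force passes 120 N, or if a joint passes its speed limit or range.

## Working session

There is one attempt and no reset: what is moved stays moved. The work goes in short steps, Python scripts to look and compute and a tool call to move; the robot and the scene stay as the last step left them, time stands still between calls to the robot, and variables do not carry over. Pictures are saved under pics/ and viewed, at most 10 in all, crops included, and the job is handed in when it is done.

Besides the shell and the picture viewer there is one more tool, called after ">>>" by a JSON object that holds its "method" and its "body", one argument or row to a line. step_arm: Moves the arm, as the interface text tells. Its arguments: {"type":"object","properties":{"commands":{"type":"array"},"newtons":{"type":"number"}},"required":["commands"]}

```bash
mkdir -p pics; cat > h.py <<'E'
import numpy as np, cv2
from bench import r, viewer
def K(c):
    f=200/np.tan(np.radians(c["fovy"])/2); return f
def pix2world(c,u,v,z=None):
    """pixel -> world; by depth map if z None else intersect with height z"""
    f=K(c); d=np.array([(u-c["cx"])/f,(v-c["cy"])/f]); s=d.copy()
    for _ in range(20): s=d/(1+c["k1"]*(s@s))
    T=np.linalg.inv(c["camera_from_world"]); ray=np.array([s[0],-s[1],-1.])
    D=T[:3,:3]@ray; o=T[:3,3]
    k=float(c["z_map"][int(round(v)),int(round(u))]) if z is None else (z-o[2])/D[2]
    return o+k*D
def world2pix(c,p):
    q=c["camera_from_world"]@np.append(p,1); s=np.array([q[0],-q[1]])/-q[2]
    s=s*(1+c["k1"]*(s@s)); return K(c)*s+[c["cx"],c["cy"]]
E
python3 - <<'E'
from h import *
ims=[]
for n in("scene","top"):
    c=viewer.read_camera(n); np.save(f"/tmp/{n}.npy",c,allow_pickle=True)
    cv2.imwrite(f"pics/{n}0.png",c["color"][:,:,::-1])
    print(n,c["fovy"],c["cx"],c["cy"],c["k1"],np.linalg.inv(c["camera_from_world"])[:3,3])
s=r.sense();print(s)
E
```

```text
scene 52.691336045740655 318.14555652645413 200.94243031738827 -0.07204112671363125 [844.54248924 425.13993262 835.56352159]
top 44.79428978592882 325.7505491123561 205.673243135451 -0.1134777105016572 [ 392.10407991    9.9380579  1150.56037241]
{'time': 0.1, 'q': array([-1.28283282e+00,  4.86749177e-02,  9.77162932e-02,  1.62199936e+00,
        4.50609257e-05,  1.44301623e+00]), 'dq': array([ 3.56410975e-04, -2.25713970e-03,  3.08414556e-03,  1.90229737e-03,
       -2.83283400e-06, -1.03338486e-03]), 'tau': array([ 2.26578690e-03, -3.39852154e+01,  3.20936179e+01,  1.58723351e-02,
       -9.81467247e-05, -3.33103358e-06]), 'ee_pos': array([ 211.88183583, -479.72938738,  230.21597841]), 'orientation': array([ 9.78471776e-01,  2.06377843e-01, -6.40145866e-05, -1.07916555e-03]), 'ft_force': array([-0.12214701, -0.87443143,  0.50644177]), 'wrist_torque': array([ 0.00726637, -0.03286758, -0.00947356]), 'finger_force': 0.0, 'grip_width': 85.39234973475205}
```

View pics/scene0.png

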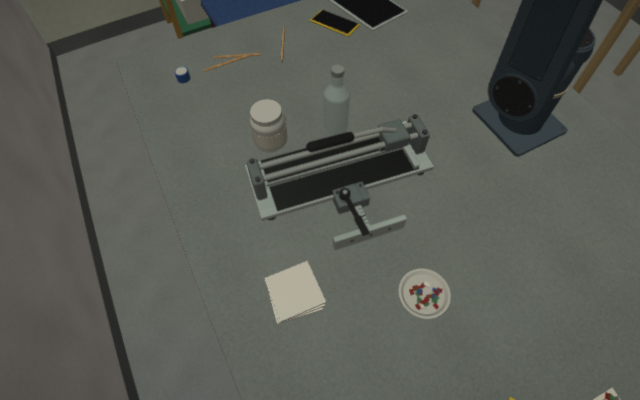

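View pics/top0.png

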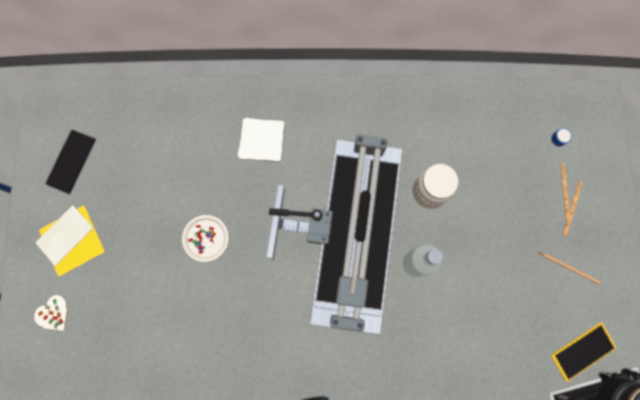

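The top view shows the cutter at (355,235). Its -y side faces image left, which is world +y. The fence runs from (281,186) to (270,257), the lever pivot is at (318,214) and the tip at (270,211). The dish is at (205,238) and the tiles at (261,139). I need a closer crop.

```bash
python3 - <<'E'
from h import *
c=np.load("/tmp/top.npy",allow_pickle=True).item()
a=c["color"][175:270,255:345,::-1]
cv2.imwrite("pics/crop1.png",cv2.resize(a,None,fx=6,fy=6,interpolation=cv2.INTER_CUBIC))
for n,u,v,z in [("bedTL",337,140,None),("bedTR",401,149,None),("bedBL",312,324,None),("bedBR",380,333,None),("pivot",318,214,None),("fence1",281,186,50),("fence2",270,257,50),("dish",205,238,None),("tiles",261,139,None),("bottle",425,260,None),("tub",438,182,None)]:
    print(n,pix2world(c,u,v,z).round(1))
E
```

```text
bedTL [759.7 -29.7  35.4]
bedTR [ 737.8 -183.6   35.1]
bedBL [328.1  29.4  29.4]
bedBR [ 304.9 -128.1   -0.8]
pivot [ 392.1    9.9 1150.6]
fence1 [643.1 101.8  50. ]
fence2 [478.3 124.5  50. ]
dish [526.3 284.6   7.9]
tiles [767.2 154.9  21. ]
bottle [ 462.6 -204.1  160.7]
tub [ 638.1 -250.2  112.7]
```

View pics/crop1.png

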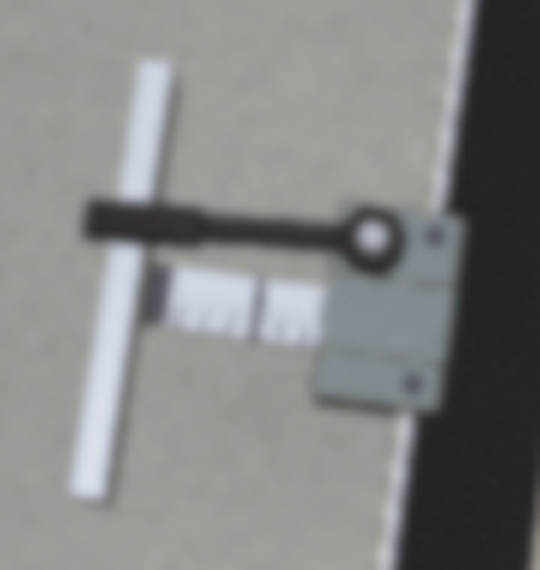

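The crop shows the fence top midline from (154,61) to (84,498). The bold line centre is at (258,310), the housing's outer top edge runs from (340,205) to (316,400), the lever pivot is at (373,237) and the tip at (86,220).

```bash
python3 - <<'E'
from h import *
c=np.load("/tmp/top.npy",allow_pickle=True).item()
g=lambda x,y,z: pix2world(c,(x+.5)/6-.5+255,(y+.5)/6-.5+175,z)
f1,f2=g(154,61,50),g(84,498,50); m=g(258,310,14); h1,h2=g(340,205,40),g(316,400,40)
p,t=g(373,237,70),g(86,220,68)
for n,v in zip("f1 f2 m h1 h2 p t".split(),(f1,f2,m,h1,h2,p,t)):print(n,v.round(1))
X=(f2-f1)[:2];print("len",np.linalg.norm(X)); X/=np.linalg.norm(X); O=np.array([X[1],-X[0]])
if O[1]<0:O=-O   # outward, cutter -y
print("X",X,"yaw",np.degrees(np.arctan2(X[1],X[0])),"O",O, "bed edge yaw",np.degrees(np.arctan2(29.4+29.7,328.1-759.7)))
hx=h2-h1;print("housing yaw",np.degrees(np.arctan2(hx[1],hx[0])),np.linalg.norm(hx))
fm=(f1+f2)/2
print("fence-mark out",(fm-m)[:2]@O,"(51)","mark out of housing",(m-(h1+h2)/2)[:2]@O,"fence out of housing",(fm-h1)[:2]@O,(fm-h2)[:2]@O,"pivot X rel fm",(p-fm)[:2]@X,"(-25) out",(p-fm)[:2]@O)
print("tip rel fm X,O",(t-fm)[:2]@X,(t-fm)[:2]@O,"lever len",np.linalg.norm((t-p)[:2]))
a=np.degrees(np.arctan2((t-p)[:2]@O,(t-p)[:2]@X));print("lever angle",np.radians(a-35))
s=r.sense();from scipy.spatial.transform import Rotation as R
print(R.from_quat(s["orientation"]).as_matrix().round(3))
E
```

```text
f1 [646.  103.6  50. ]
f2 [477.  127.6  50. ]
m [553.8  64.2  14. ]
h1 [591.1  31.5  40. ]
h2 [515.3  40.4  40. ]
p [573.5  18.4  70. ]
t [580.4 126.8  68. ]
len 170.79789976710646
X [-0.99001286  0.14097709] yaw 171.89560994126805 O [0.14097709 0.99001286] bed edge yaw 172.20284667971617
housing yaw 173.25293977594694 76.37638818786927
fence-mark out 52.03483754026069 (51) mark out of housing 27.994989046826262 fence out of housing 79.12523767215373 80.93441550202016 pivot X rel fm -25.573874197707823 (-25) out -94.51000871185464
tip rel fm X,O -17.10258794235186 13.75010536811996 lever len 108.59104471101335
lever angle 0.8818408355604725
[[ 0.915  0.404 -0.001]
 [ 0.404 -0.915  0.002]
 [ 0.    -0.002 -1.   ]]
```

>>> {"method": "step_arm", "body": {
  "commands": [
    {"rotation":[0,0,-7],"delta_pos":[1,-0.5,-3],"claw":1},
    {"rotation":[0,0,-14],"delta_pos":[4,-2.4,-5],"claw":1},
    {"rotation":[0,0,-21],"delta_pos":[7,-4.3,-7],"claw":1},
    {"rotation":[0,0,-28],"delta_pos":[10,-6.1,-7],"claw":1},
    {"rotation":[0,0,-35],"delta_pos":[13,-8,-7],"claw":1},
    {"rotation":[0,0,-42],"delta_pos":[16,-9.8,-7],"claw":1},
    {"rotation":[0,0,-49],"delta_pos":[19,-11.6,-7],"claw":1},
    {"rotation":[0,0,-56],"delta_pos":[22,-13.4,-7],"claw":1},
    {"rotation":[0,0,-63],"delta_pos":[25,-15.2,-7],"claw":1},
    {"rotation":[0,0,-70],"delta_pos":[28,-17,-7],"claw":1}
  ],
  "newtons": 40
}}

```text
time: 0.93
ee_pos: [400.0, -210.0, 300.9]
orientation: [0.681, 0.732, -0.0, -0.0]
ft_force: [0.7, -0.7, 1.1]
grip_width: 85.1
finger_force: 0.0
```

```bash
cat > d.py <<'E'
import sys
from h import *
from scipy.spatial.transform import Rotation as R
# fence frame: fm, X (cutter x), O outward; target given as X-offset, O-offset, z
fm=np.array([561.5,115.6]);a=np.radians(172.0);X=np.array([np.cos(a),np.sin(a)]);O=np.array([X[1],-X[0]])
s=r.sense();M=R.from_quat(s["orientation"]).as_matrix()
x,o,z=map(float,sys.argv[1:4])
T=np.append(fm+x*X+o*O,z);G=np.c_[np.append(X,0),np.append(O,0),[0,0,-1.]]
G[:,0]=np.cross(G[:,1],G[:,2])
d=T-s["ee_pos"]
print("t",s["time"],"pos",s["ee_pos"].round(1),"fence coords",((s["ee_pos"][:2]-fm)@X).round(1),((s["ee_pos"][:2]-fm)@O).round(1))
print("delta cm",(M.T@d/10).round(2),"rot deg",np.degrees(R.from_matrix(M.T@G).as_rotvec()).round(1))
print("F",s["ft_force"].round(1),"W",s["grip_width"].round(1),"ff",s["finger_force"],"q",s["q"].round(2))
E
python3 d.py -60 0 150
```

```text
t 0.9333 pos [ 400.  -210.   300.9] fence coords 114.6 -344.9
delta cm [30.03 24.34 15.09] rot deg [ -0.   -0.  -77.8]Traceback (most recent call last):
  File "d.py", line 13, in <module>
    print("F",s["ft_force"].round(1),"W",s["grip_width"].round(1),"ff",s["finger_force"],"q",s["q"].round(2))
                                         ^^^^^^^^^^^^^^^^^^^^^
AttributeError: 'float' object has no attribute 'round'
```

>>> {"method": "step_arm", "body": {
  "commands": [
    {"rotation":[0,0,-7],"delta_pos":[3,2.4,0],"claw":1},
    {"rotation":[0,0,-14],"delta_pos":[6,4.9,0],"claw":1},
    {"rotation":[0,0,-21],"delta_pos":[9,7.3,0],"claw":1},
    {"rotation":[0,0,-28],"delta_pos":[12,9.7,0],"claw":1},
    {"rotation":[0,0,-35],"delta_pos":[15,12.2,0],"claw":1},
    {"rotation":[0,0,-42],"delta_pos":[18,14.6,0],"claw":1},
    {"rotation":[0,0,-49],"delta_pos":[21,17,0],"claw":1},
    {"rotation":[0,0,-56],"delta_pos":[24,19.4,0],"claw":1},
    {"rotation":[0,0,-63],"delta_pos":[27,21.9,0],"claw":1},
    {"rotation":[0,0,-70],"delta_pos":[30,24.3,2],"claw":1}
  ]
}}

```text
time: 1.77
ee_pos: [623.3, 104.8, 285.3]
orientation: [0.137, 0.991, 0.001, 0.003]
ft_force: [-0.3, -1.2, 0.9]
grip_width: 85.4
finger_force: 0.0
```

```bash
sed -i 's/s\["grip_width"\].round(1)/s["grip_width"]/' d.py; python3 d.py -60 0 90
```

```text
t 1.7667 pos [623.3 104.8 285.3] fence coords -62.7 -2.1
delta cm [ 0.42  0.13 19.53] rot deg [ 0.1  0.4 -7.8]
F [-0.3 -1.2  0.9] W 85.40087202474064 ff 0.0 q [ 0.06  0.36  0.57  1.77 -0.    0.34]
```

>>> {"method": "step_arm", "body": {
  "commands": [
    {"rotation":[0,0,-4],"delta_pos":[0.2,0.1,2.5],"claw":1},
    {"rotation":[0,0,-7.8],"delta_pos":[0.4,0.1,5],"claw":1},
    {"rotation":[0,0,-7.8],"delta_pos":[0.4,0.1,8],"claw":1},
    {"rotation":[0,0,-7.8],"delta_pos":[0.4,0.1,11],"claw":1},
    {"rotation":[0,0,-7.8],"delta_pos":[0.4,0.1,14],"claw":1},
    {"rotation":[0,0,-7.8],"delta_pos":[0.4,0.1,17],"claw":1},
    {"rotation":[0,0,-7.8],"delta_pos":[0.4,0.1,19],"claw":1},
    {"rotation":[0,0,-7.8],"delta_pos":[0.4,0.1,19],"claw":1},
    {"rotation":[0,0,-7.8],"delta_pos":[0.4,0.1,19],"claw":1},
    {"rotation":[0,0,-7.8],"delta_pos":[0.4,0.1,19],"claw":1}
  ]
}}

```text
time: 2.6
ee_pos: [618.3, 104.8, 93.4]
orientation: [0.073, 0.997, 0.0, 0.001]
ft_force: [0.8, 0.3, -0.1]
grip_width: 85.5
finger_force: 0.0
```

```bash
python3 d.py -60 0 21; python3 - <<'E'
from h import *
c=viewer.read_camera("scene");a=c["color"][150:270,290:430,::-1]
cv2.imwrite("pics/s1.png",cv2.resize(a,None,fx=5,fy=5,interpolation=cv2.INTER_CUBIC))
E
```

```text
t 2.6 pos [618.3 104.8  93.4] fence coords -57.8 -2.8
delta cm [-0.21  0.28  7.24] rot deg [ 0.   0.1 -0.4]
F [ 0.8  0.3 -0.1] W 85.45716428435931 ff 0.0 q [0.06 0.32 0.14 1.39 0.   0.21]
```

View pics/s1.png

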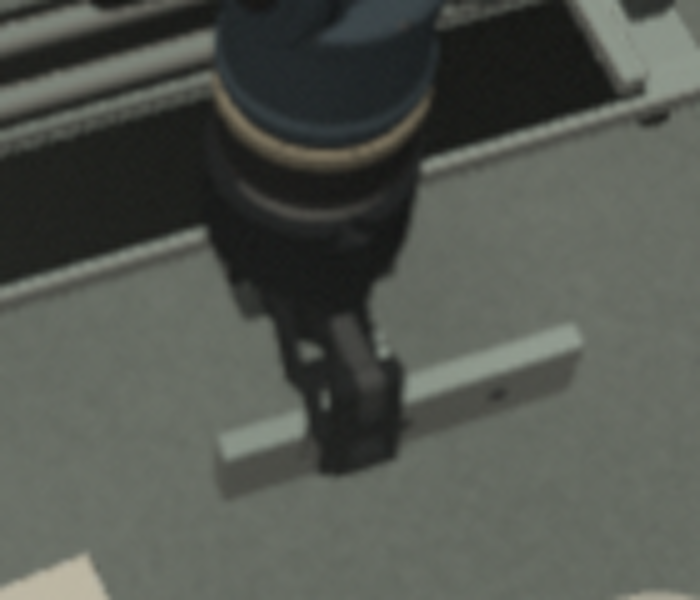

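The picture shows the gripper straddling the fence near its left end, at (220,440) to (580,340) in the crop. The lever is hidden behind the gripper.

>>> {"method": "step_arm", "body": {
  "commands": [
    {"rotation":[0,0,-0.4],"delta_pos":[-0.1,0.2,1.5],"claw":1},
    {"rotation":[0,0,-0.4],"delta_pos":[-0.2,0.3,3],"claw":1},
    {"rotation":[0,0,-0.4],"delta_pos":[-0.2,0.3,4.5],"claw":1},
    {"rotation":[0,0,-0.4],"delta_pos":[-0.2,0.3,6],"claw":1},
    {"rotation":[0,0,-0.4],"delta_pos":[-0.2,0.3,7],"claw":1},
    {"rotation":[0,0,-0.4],"delta_pos":[-0.2,0.3,7],"claw":1},
    {"rotation":[0,0,-0.4],"delta_pos":[-0.2,0.3,7],"claw":0.6},
    {"rotation":[0,0,-0.4],"delta_pos":[-0.2,0.3,7],"claw":0.4},
    {"rotation":[0,0,-0.4],"delta_pos":[-0.2,0.3,7],"claw":0.35},
    {"rotation":[0,0,-0.4],"delta_pos":[-0.2,0.3,7],"claw":0.3}
  ]
}}

```text
time: 3.48
ee_pos: [621.1, 107.5, 23.7]
orientation: [0.07, 0.998, 0.0, 0.001]
ft_force: [0.1, -0.7, 0.4]
grip_width: 38.6
finger_force: 0.0
```

```bash
python3 d.py -60 0 21
```

```text
t 3.4833 pos [621.1 107.5  23.7] fence coords -60.2 0.3
delta cm [ 0.02 -0.03  0.27] rot deg [0.  0.1 0. ]
F [ 0.1 -0.7  0.4] W 38.64894485311794 ff 0.0 q [0.07 0.37 0.05 1.25 0.   0.2 ]
```

>>> {"method": "step_arm", "body": {
  "commands": [
    {"rotation":[0,0,0],"delta_pos":[0,0,0.1],"claw":0},
    {"rotation":[0,0,0],"delta_pos":[0,0,0.1],"claw":0},
    {"rotation":[0,0,0],"delta_pos":[0,0,0.1],"claw":0},
    {"rotation":[0,0,0],"delta_pos":[0,0,0.1],"claw":0},
    {"rotation":[0,0,0],"delta_pos":[0,0,0.1],"claw":0},
    {"rotation":[0,0,0],"delta_pos":[0,0,0.1],"claw":0},
    {"rotation":[0,0,0],"delta_pos":[0,0,0.1],"claw":0},
    {"rotation":[0,0,0],"delta_pos":[0,0,0.1],"claw":0},
    {"rotation":[0,0,0],"delta_pos":[0,0,0.1],"claw":0},
    {"rotation":[0,0,0],"delta_pos":[0,0,0.1],"claw":0}
  ],
  "newtons": 40
}}

```text
time: 4.32
ee_pos: [620.4, 107.4, 21.6]
orientation: [0.07, 0.998, -0.0, 0.0]
ft_force: [-0.2, -0.8, 5.2]
grip_width: 11.6
finger_force: 41.2
```

```bash
python3 d.py -60 -28 22
```

```text
t 4.3167 pos [620.4 107.4  21.6] fence coords -59.4 0.0
delta cm [-0.06 -2.8  -0.04] rot deg [-0.   0.1  0. ]
F [-0.2 -0.8  5.2] W 11.550674514757045 ff 41.1763072013855 q [ 0.06  0.37  0.05  1.25 -0.    0.2 ]
```

>>> {"method": "step_arm", "body": {
  "commands": [
    {"rotation":[0,0,0],"delta_pos":[0,-0.3,0],"claw":0},
    {"rotation":[0,0,0],"delta_pos":[0,-0.7,0],"claw":0},
    {"rotation":[0,0,0],"delta_pos":[0,-1.1,0],"claw":0},
    {"rotation":[0,0,0],"delta_pos":[0,-1.5,0],"claw":0},
    {"rotation":[0,0,0],"delta_pos":[0,-1.9,0],"claw":0},
    {"rotation":[0,0,0],"delta_pos":[0,-2.3,0],"claw":0},
    {"rotation":[0,0,0],"delta_pos":[0,-2.6,0],"claw":0},
    {"rotation":[0,0,0],"delta_pos":[0,-2.7,0],"claw":0},
    {"rotation":[0,0,0],"delta_pos":[0,-2.7,0],"claw":0},
    {"rotation":[0,0,0],"delta_pos":[0,-2.7,0],"claw":0}
  ]
}}

```text
time: 5.15
ee_pos: [616.5, 80.4, 21.6]
orientation: [0.07, 0.998, 0.0, 0.0]
ft_force: [-1.0, 0.2, 5.4]
grip_width: 11.3
finger_force: 41.3
```

```bash
python3 d.py -60 -28 22; python3 - <<'E'
from h import *
for n,(x0,y0,x1,y1) in {"top":(265,180,345,270),"scene":(300,170,420,260)}.items():
    c=viewer.read_camera(n);np.save(f"/tmp/{n}1.npy",c,allow_pickle=True);a=c["color"][y0:y1,x0:x1,::-1]
    cv2.imwrite(f"pics/{n}2.png",cv2.resize(a,None,fx=6,fy=6,interpolation=cv2.INTER_CUBIC))
E
```

```text
t 5.15 pos [616.5  80.4  21.6] fence coords -59.3 -27.2
delta cm [-0.07 -0.08 -0.04] rot deg [0. 0. 0.]
F [-1.   0.2  5.4] W 11.264883605232537 ff 41.34574770927429 q [ 0.02  0.35  0.03  1.25 -0.    0.16]
```

View pics/top2.png

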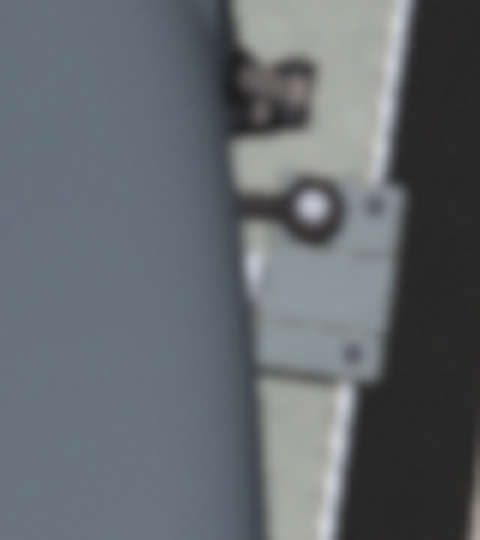

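View pics/scene2.png

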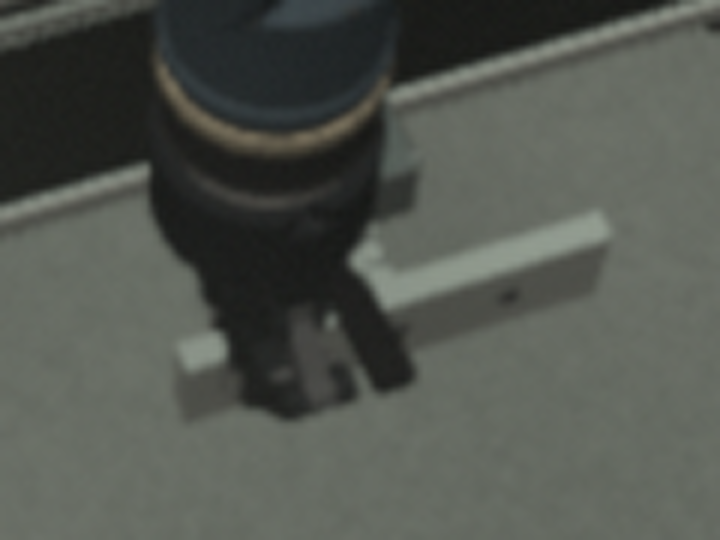

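In the top view the arm hides the leg. The scene crop shows the fence's outer top edge from (400,305) to (608,238) and the housing's outer top edge near (385,183) to (418,163). I'll check this against an enlargement of the initial scene picture.

```bash
python3 - <<'E'
from h import *
o=[]
for n in("scene","scene1"):
    c=np.load(f"/tmp/{n}.npy",allow_pickle=True).item();a=c["color"][180:250,328:410,::-1]
    a=cv2.convertScaleAbs(cv2.resize(a,None,fx=8 if 0 else 4.8,fy=8 if 0 else 4.8,interpolation=cv2.INTER_CUBIC),alpha=1.6)
    o.append(a)
a=np.hstack(o);print(a.shape);cv2.imwrite("pics/cmp.png",a)
E
```

```text
(336, 788, 3)
```

View pics/cmp.png

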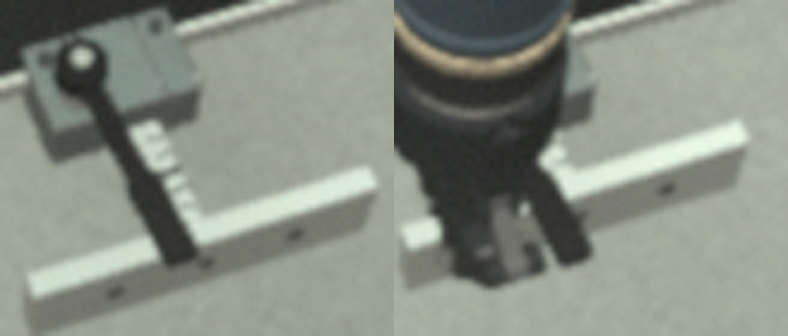

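On the left (before), the fence's front top edge runs from (32,298) to (378,190) and the housing's outer edge from (48,133) to (200,88). On the right (now), the fence edge is from (12,250) to (354,145) in panel coordinates. The lever is still well open.

```bash
python3 - <<'E'
from h import *
c=np.load("/tmp/scene.npy",allow_pickle=True).item()
g=lambda x,y,z: pix2world(c,(x+.5)/4.8-.5+328,(y+.5)/4.8-.5+180,z)
a=np.radians(172.);X=np.array([np.cos(a),np.sin(a)]);O=np.array([X[1],-X[0]])
P=dict(A1=g(32,298,50),A2=g(378,190,50),H1=g(48,133,40),H2=g(200,88,40),B1=g(12,250,50),B2=g(354,145,50))
for k,v in P.items(): print(k,v.round(1),"X,O",(v[:2]@X).round(1),(v[:2]@O).round(1))
# expected right-corner pixel of fence outer edge if set, from housing measured in scene & top
fm=np.array([561.5,115.6])
print("top: housing O",np.array([591.1,31.5])@O,np.array([515.3,40.4])@O,"fm O",fm@O)
E
```

```text
A1 [647.5 106.2  50. ] X,O -626.4 195.3
A2 [479.6 132.   50. ] X,O -456.5 197.5
H1 [597.   29.7  40. ] X,O -587.1 112.5
H2 [519.9  41.6  40. ] X,O -509.1 113.5
B1 [644.1  80.9  50. ] X,O -626.6 169.8
B2 [476.2 106.7  50. ] X,O -456.7 171.9
top: housing O 113.45866414285409 111.7227289018811 fm O 192.6206849356022
```

```bash
python3 - <<'E'
from h import *
a=np.radians(172.);X=np.array([np.cos(a),np.sin(a)]);O=np.array([X[1],-X[0]])
fx=np.array([561.5,115.6])@X
def prof(c,z,x0,x1,o0,o1):
    g=c["color"].mean(2).astype(np.float32); os=np.arange(o0,o1,.25)
    P=np.array([[world2pix(c,np.append(o*O+(fx+x)*X,z)) for o in os] for x in np.arange(x0,x1,.5)],np.float32)
    p=cv2.remap(g,P[...,0],P[...,1],cv2.INTER_CUBIC).mean(0); return os,p
def edge(*k):
    os,p=prof(*k); d=np.gradient(cv2.GaussianBlur(p[None],(0,0),3)[0]); 
    out=[]
    for s in(1,-1):
        i=4+np.argmax(s*d[4:-4]); out.append((os[i],round(float(d[i]),2)))
    return out
L=lambda n:np.load(f"/tmp/{n}.npy",allow_pickle=True).item()
t,s,s1=L("top"),L("scene"),L("scene1")
for n,c in(("top",t),("scene",s),("scene-now",s1)):
    print(n)
    for x0,x1 in((-80,-45),(20,50),(50,80)): print(" fence",x0,edge(c,50,x0,x1,178 if c is not s1 else 155,212 if c is not s1 else 185))
    for x0,x1 in((-42,-34),(-12,10),(14,32),(24,32)): print(" housing",x0,edge(c,40,x0,x1,104,122))
for x0,x1 in((-9,9),(-3,9),(2,10)):
  for n,c in(("top",t),("scene",s)):
    os,p=prof(c,14,x0,x1,125,160); print("mark",n,x0,os[np.argmin(p)],p[::8].round(0))
E
```

```text
top
 fence -80 [(np.float64(185.5), 4.14), (np.float64(198.0), -2.44)]
 fence 20 [(np.float64(185.75), 4.57), (np.float64(198.5), -2.8)]
 fence 50 [(np.float64(185.75), 4.68), (np.float64(198.5), -2.98)]
 housing -42 [(np.float64(109.0), 1.82), (np.float64(105.0), -0.16)]
 housing -12 [(np.float64(114.75), 2.53), (np.float64(106.75), 0.01)]
 housing 14 [(np.float64(115.75), 0.94), (np.float64(110.75), -0.21)]
 housing 24 [(np.float64(116.5), 0.94), (np.float64(111.5), -0.32)]
scene
 fence -80 [(np.float64(183.25), 1.79), (np.float64(195.75), -3.1)]
 fence 20 [(np.float64(183.5), 2.07), (np.float64(196.25), -3.26)]
 fence 50 [(np.float64(183.75), 2.05), (np.float64(196.25), -3.29)]
 housing -42 [(np.float64(105.25), 0.06), (np.float64(113.0), -1.61)]
 housing -12 [(np.float64(120.5), 1.54), (np.float64(113.25), -1.72)]
 housing 14 [(np.float64(119.5), 0.4), (np.float64(112.75), -1.41)]
 housing 24 [(np.float64(119.25), 0.96), (np.float64(112.5), -1.3)]
scene-now
 fence -80 [(np.float64(157.75), 1.03), (np.float64(169.75), -1.05)]
 fence 20 [(np.float64(157.75), 2.18), (np.float64(170.
[... 309 characters left out ...]
at64(119.0), 0.97), (np.float64(112.25), -1.42)]
mark top -9 141.0 [210. 210. 207. 205. 206. 206. 193. 166. 151. 169. 195. 207. 207. 207.
 209. 212. 212. 210.]
mark scene -9 139.0 [92. 87. 85. 88. 87. 78. 61. 52. 58. 66. 69. 65. 61. 64. 68. 68. 65. 64.]
mark top -3 141.0 [207. 207. 203. 200. 202. 203. 190. 164. 150. 168. 194. 205. 203. 202.
 206. 210. 210. 207.]
mark scene -3 139.0 [119. 113. 110. 113. 114. 101.  77.  63.  72.  84.  89.  82.  75.  81.
  87.  86.  82.  80.]
mark top 2 141.0 [204. 204. 198. 192. 196. 200. 189. 165. 150. 167. 192. 202. 197. 195.
 200. 207. 207. 203.]
mark scene 2 138.75 [127. 119. 115. 121. 128. 118.  91.  78.  95. 115. 120. 108. 100. 110.
 119. 119. 111. 108.]
```

Measured start offset was +26.2 mm in both views, and 25.65 mm has been travelled, so the leg is now at about +0.5 mm with the lever untouched. Next I slide along the fence, with a short first stretch to feel the friction.

>>> {"method": "step_arm", "body": {
  "commands": [
    {"rotation":[0,0,0],"delta_pos":[0.2,0,0],"claw":0},
    {"rotation":[0,0,0],"delta_pos":[0.4,0,0],"claw":0},
    {"rotation":[0,0,0],"delta_pos":[0.6,0,0],"claw":0},
    {"rotation":[0,0,0],"delta_pos":[0.8,0,0],"claw":0},
    {"rotation":[0,0,0],"delta_pos":[1.0,0,0],"claw":0},
    {"rotation":[0,0,0],"delta_pos":[1.2,0,0],"claw":0},
    {"rotation":[0,0,0],"delta_pos":[1.4,0,0],"claw":0},
    {"rotation":[0,0,0],"delta_pos":[1.6,0,0],"claw":0},
    {"rotation":[0,0,0],"delta_pos":[1.8,0,0],"claw":0},
    {"rotation":[0,0,0],"delta_pos":[2.0,0,0],"claw":0}
  ]
}}

```text
time: 6.08
ee_pos: [614.9, 80.3, 22.5]
orientation: [0.071, 0.997, -0.001, 0.019]
ft_force: [44.1, -5.2, -25.2]
grip_width: 11.5
finger_force: 39.0
```

```bash
python3 d.py 20 -27.2 21.6
```

```text
t 6.0833 pos [614.9  80.3  22.5] fence coords -57.8 -27.6
delta cm [ 7.78  0.02 -0.2 ] rot deg [ 0.   2.2 -0.1]
F [ 44.1  -5.2 -25.2] W 11.533271367689377 ff 38.972822427749634 q [ 0.02  0.31 -0.03  1.2  -0.01  0.17]
```

Friction at 40 N sticks, so I'll ease back. Then I'll straddle with a hair of clearance.

>>> {"method": "step_arm", "body": {
  "commands": [
    {"rotation":[0,0,0],"delta_pos":[-0.5,0,0],"claw":0},
    {"rotation":[0,0,0],"delta_pos":[-1.0,0,0],"claw":0},
    {"rotation":[0,0,0],"delta_pos":[-1.5,0,0],"claw":0},
    {"rotation":[0,0,0],"delta_pos":[-1.8,0,0],"claw":0},
    {"rotation":[0,0,0],"delta_pos":[-1.8,0,0],"claw":0},
    {"rotation":[0,0,0],"delta_pos":[-1.8,0,0],"claw":0.15},
    {"rotation":[0,0,0],"delta_pos":[-1.8,0,0],"claw":0.15},
    {"rotation":[0,0,0],"delta_pos":[-1.8,0,0],"claw":0.15},
    {"rotation":[0,0,0],"delta_pos":[-1.8,0,0],"claw":0.15},
    {"rotation":[0,0,0],"delta_pos":[-1.8,0,0],"claw":0.15}
  ],
  "newtons": 20
}}

```text
time: 6.92
ee_pos: [613.4, 81.1, 20.1]
orientation: [0.069, 0.998, -0.0, -0.001]
ft_force: [-0.1, 0.2, -0.4]
grip_width: 12.9
finger_force: 0.0
```

```bash
python3 d.py -25 -27.2 21.6
```

```text
t 6.9167 pos [613.4  81.1  20.1] fence coords -56.2 -27.0
delta cm [ 3.12 -0.02 -0.14] rot deg [-0.  -0.1  0. ]
F [-0.1  0.2 -0.4] W 12.910571907254216 ff 0.0 q [0.02 0.35 0.02 1.25 0.   0.16]
```

>>> {"method": "step_arm", "body": {
  "commands": [
    {"rotation":[0,0,0],"delta_pos":[0.3,0,-0.15],"claw":0.15},
    {"rotation":[0,0,0],"delta_pos":[0.7,0,-0.15],"claw":0.15},
    {"rotation":[0,0,0],"delta_pos":[1.0,0,-0.15],"claw":0.15},
    {"rotation":[0,0,0],"delta_pos":[1.3,0,-0.15],"claw":0.15},
    {"rotation":[0,0,0],"delta_pos":[1.6,0,-0.15],"claw":0.15},
    {"rotation":[0,0,0],"delta_pos":[1.9,0,-0.15],"claw":0.15},
    {"rotation":[0,0,0],"delta_pos":[2.2,0,-0.15],"claw":0.15},
    {"rotation":[0,0,0],"delta_pos":[2.5,0,-0.15],"claw":0.15},
    {"rotation":[0,0,0],"delta_pos":[2.8,0,-0.15],"claw":0.15},
    {"rotation":[0,0,0],"delta_pos":[3.0,0,-0.15],"claw":0.15}
  ]
}}

```text
time: 7.75
ee_pos: [584.5, 85.2, 22.9]
orientation: [0.07, 0.998, -0.0, 0.0]
ft_force: [1.2, -0.2, 0.7]
grip_width: 12.1
finger_force: 0.0
```

```bash
python3 d.py 15 -27 21.6
```

```text
t 7.75 pos [584.5  85.2  22.9] fence coords -27.0 -26.9
delta cm [ 4.21 -0.    0.13] rot deg [0. 0. 0.]
F [ 1.2 -0.2  0.7] W 12.136903780411727 ff 0.0 q [ 0.03  0.27 -0.07  1.23 -0.    0.17]
```

>>> {"method": "step_arm", "body": {
  "commands": [
    {"rotation":[0,0,0],"delta_pos":[0.3,0,0],"claw":0.15},
    {"rotation":[0,0,0],"delta_pos":[0.6,0,0],"claw":0.15},
    {"rotation":[0,0,0],"delta_pos":[0.9,0,0],"claw":0.15},
    {"rotation":[0,0,0],"delta_pos":[1.2,0,0],"claw":0.15},
    {"rotation":[0,0,0],"delta_pos":[1.5,0,0],"claw":0.15},
    {"rotation":[0,0,0],"delta_pos":[1.8,0,0],"claw":0.15},
    {"rotation":[0,0,0],"delta_pos":[2.1,0,0],"claw":0.15},
    {"rotation":[0,0,0],"delta_pos":[2.4,0,0],"claw":0.15},
    {"rotation":[0,0,0],"delta_pos":[2.7,0,0],"claw":0.15},
    {"rotation":[0,0,0],"delta_pos":[3.0,0,0],"claw":0.15}
  ]
}}

```text
time: 8.58
ee_pos: [559.5, 86.0, 25.2]
orientation: [0.071, 0.997, -0.003, 0.005]
ft_force: [8.4, -9.3, 2.6]
grip_width: 12.9
finger_force: 6.1
```

```bash
python3 d.py 15 -27 21.6; python3 - <<'E'
from h import *
o=[]
for n,(x0,y0,x1,y1) in {"top":(265,180,345,270),"scene":(310,175,410,265)}.items():
    c=viewer.read_camera(n);np.save(f"/tmp/{n}2.npy",c,allow_pickle=True);a=c["color"][y0:y1,x0:x1,::-1]
    o.append(cv2.convertScaleAbs(cv2.resize(a,None,fx=4.4,fy=4.4,interpolation=cv2.INTER_CUBIC),alpha=1.4))
cv2.imwrite("pics/mid.png",np.hstack(o))
E
```

```text
t 8.5833 pos [559.5  86.   25.2] fence coords -2.1 -29.6
delta cm [1.72 0.26 0.34] rot deg [-0.3  0.6 -0.1]
F [ 8.4 -9.3  2.6] W 12.94177945130663 ff 6.079395365668461 q [ 0.04  0.2  -0.15  1.21 -0.01  0.18]
```

View pics/mid.png

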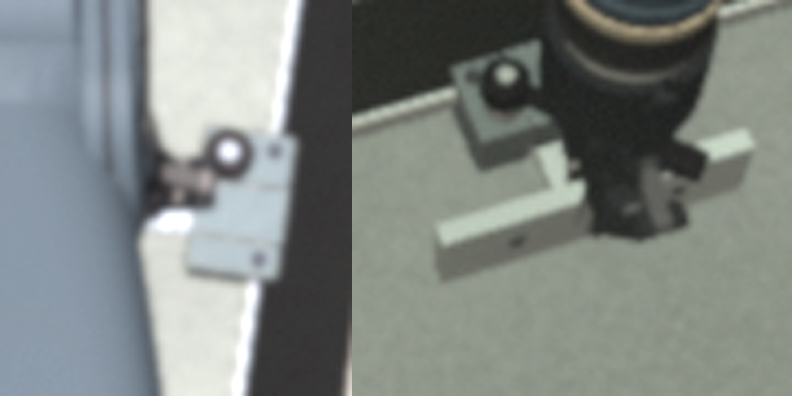

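The lever is part closed and the drag is bending the arm inward. I'll measure the leg precisely before going on.

```bash
cat > q.py <<'E'
from h import *
import sys
a=np.radians(172.);X=np.array([np.cos(a),np.sin(a)]);O=np.array([X[1],-X[0]])
fx=np.array([561.5,115.6])@X
def edge(c,x0,x1,o0=155,o1=185,z=50):
    g=c["color"].mean(2).astype(np.float32); os=np.arange(o0,o1,.25)
    P=np.array([[world2pix(c,np.append(o*O+(fx+x)*X,z)) for o in os] for x in np.arange(x0,x1,.5)],np.float32)
    p=cv2.remap(g,P[...,0],P[...,1],cv2.INTER_CUBIC).mean(0)
    d=np.gradient(cv2.GaussianBlur(p[None],(0,0),3)[0]); i=4+np.argmax(-d[4:-4]); return os[i],d[i]
c=np.load(sys.argv[1],allow_pickle=True).item() if len(sys.argv)>1 else viewer.read_camera("scene")
# reference start edges: -80:195.75, 50:196.25 at q=26.2
for x0,x1,ref in((-80,-55,195.75),(-55,-35,195.8),(45,62,196.25),(62,80,196.25)):
    e,g=edge(c,x0,x1);print(x0,"q=",round(26.2+e-ref,2),"grad",round(float(g),2))
E
python3 q.py /tmp/scene2.npy
```

```text
-80 q= -2.3 grad -3.16
-55 q= -2.35 grad -3.2
45 q= -10.8 grad -1.0
62 q= -2.3 grad -3.34
```

>>> {"method": "step_arm", "body": {
  "commands": [
    {"rotation":[0,0,0],"delta_pos":[0,0.1,0],"claw":0.14},
    {"rotation":[0,0,0],"delta_pos":[0,0.2,0.1],"claw":0.14},
    {"rotation":[0,0,0],"delta_pos":[0,0.3,0.1],"claw":0.14},
    {"rotation":[0,0,0],"delta_pos":[0,0.4,0.2],"claw":0.14},
    {"rotation":[0,0,0],"delta_pos":[0,0.4,0.2],"claw":0.14},
    {"rotation":[0,0,0],"delta_pos":[0,0.4,0.2],"claw":0.14},
    {"rotation":[0,0,0],"delta_pos":[0,0.4,0.2],"claw":0.14},
    {"rotation":[0,0,0],"delta_pos":[0,0.4,0.2],"claw":0.14},
    {"rotation":[0,0,0],"delta_pos":[0,0.4,0.2],"claw":0.14},
    {"rotation":[0,0,0],"delta_pos":[0,0.4,0.2],"claw":0.14}
  ]
}}

```text
time: 9.52
ee_pos: [558.5, 90.1, 23.8]
orientation: [0.071, 0.997, -0.003, 0.004]
ft_force: [3.2, -6.9, 7.4]
grip_width: 11.6
finger_force: 5.3
```

```bash
python3 d.py 15 -27 21.6;python3 q.py
```

```text
t 9.5167 pos [558.5  90.1  23.8] fence coords -0.6 -25.7
delta cm [ 1.56 -0.13  0.2 ] rot deg [-0.3  0.5 -0.1]
F [ 3.2 -6.9  7.4] W 11.5956358701871 ff 5.324714681482874 q [ 0.05  0.2  -0.15  1.21 -0.01  0.19]
-80 q= 1.95 grad -3.18
-55 q= 1.9 grad -3.21
45 q= -12.8 grad -0.63
62 q= 1.95 grad -3.31
```

>>> {"method": "step_arm", "body": {
  "commands": [
    {"rotation":[0,0,0],"delta_pos":[0.1,0,0],"claw":0.145},
    {"rotation":[0,0,0],"delta_pos":[0.2,0,0],"claw":0.145},
    {"rotation":[0,0,0],"delta_pos":[0.3,0,0],"claw":0.145},
    {"rotation":[0,0,0],"delta_pos":[0.4,0,0],"claw":0.145},
    {"rotation":[0,0,0],"delta_pos":[0.5,0,0],"claw":0.145},
    {"rotation":[0,0,0],"delta_pos":[0.6,0,0],"claw":0.145},
    {"rotation":[0,0,0],"delta_pos":[0.7,0,0],"claw":0.145},
    {"rotation":[0,0,0],"delta_pos":[0.8,0,0],"claw":0.145},
    {"rotation":[0,0,0],"delta_pos":[0.9,0,0],"claw":0.145},
    {"rotation":[0,0,0],"delta_pos":[1.0,0,0],"claw":0.145}
  ]
}}

```text
time: 10.4
ee_pos: [550.4, 91.1, 23.6]
orientation: [0.071, 0.997, -0.003, 0.005]
ft_force: [8.1, -8.0, 4.1]
grip_width: 12.6
finger_force: 5.7
```

```bash
python3 d.py 15 -27 21.6;python3 q.py
```

```text
t 10.4 pos [550.4  91.1  23.6] fence coords 7.6 -25.9
delta cm [ 0.74 -0.11  0.19] rot deg [-0.3  0.6 -0.1]
F [ 8.1 -8.   4.1] W 12.620720046863893 ff 5.682831779122353 q [ 0.05  0.18 -0.17  1.21 -0.01  0.19]
-80 q= 1.45 grad -3.24
-55 q= 1.65 grad -3.19
45 q= 1.95 grad -2.77
62 q= 1.45 grad -3.36
```

>>> {"method": "step_arm", "body": {
  "commands": [
    {"rotation":[0,0,0],"delta_pos":[0.1,0,0],"claw":0.145},
    {"rotation":[0,0,0],"delta_pos":[0.2,0,0],"claw":0.145},
    {"rotation":[0,0,0],"delta_pos":[0.3,0,0],"claw":0.145},
    {"rotation":[0,0,0],"delta_pos":[0.4,0,0],"claw":0.145},
    {"rotation":[0,0,0],"delta_pos":[0.5,0,0],"claw":0.145},
    {"rotation":[0,0,0],"delta_pos":[0.6,0,0],"claw":0.145},
    {"rotation":[0,0,0],"delta_pos":[0.7,0,0],"claw":0.145},
    {"rotation":[0,0,0],"delta_pos":[0.8,0,0],"claw":0.145},
    {"rotation":[0,0,0],"delta_pos":[0.9,0,0],"claw":0.145},
    {"rotation":[0,0,0],"delta_pos":[1.0,0,0],"claw":0.145}
  ]
}}

```text
time: 11.28
ee_pos: [542.6, 91.9, 23.7]
orientation: [0.07, 0.997, -0.004, 0.008]
ft_force: [14.1, -10.2, -0.7]
grip_width: 12.6
finger_force: 8.2
```

```bash
python3 d.py 15 -27 21.6;python3 q.py
```

```text
t 11.2833 pos [542.6  91.9  23.7] fence coords 15.5 -26.1
delta cm [-0.04 -0.09  0.21] rot deg [-0.4  0.9 -0.1]
F [ 14.1 -10.2  -0.7] W 12.591495813323597 ff 8.18999600422103 q [ 0.05  0.16 -0.2   1.2  -0.01  0.19]
-80 q= 1.2 grad -3.19
-55 q= 1.4 grad -3.13
45 q= 2.45 grad -0.91
62 q= 1.2 grad -3.33
```

>>> {"method": "step_arm", "body": {
  "commands": [
    {"rotation":[0,0,0],"delta_pos":[0.1,0,0],"claw":0.145},
    {"rotation":[0,0,0],"delta_pos":[0.2,0,0],"claw":0.145},
    {"rotation":[0,0,0],"delta_pos":[0.3,0,0],"claw":0.145},
    {"rotation":[0,0,0],"delta_pos":[0.4,0,0],"claw":0.145},
    {"rotation":[0,0,0],"delta_pos":[0.5,0,0],"claw":0.145},
    {"rotation":[0,0,0],"delta_pos":[0.6,0,0],"claw":0.145},
    {"rotation":[0,0,0],"delta_pos":[0.7,0,0],"claw":0.145},
    {"rotation":[0,0,0],"delta_pos":[0.8,0,0],"claw":0.145},
    {"rotation":[0,0,0],"delta_pos":[0.9,0,0],"claw":0.145},
    {"rotation":[0,0,0],"delta_pos":[1.0,0,0],"claw":0.145}
  ]
}}

```text
time: 12.17
ee_pos: [541.6, 92.0, 24.7]
orientation: [0.071, 0.997, -0.004, 0.017]
ft_force: [34.1, -13.1, -14.7]
grip_width: 12.3
finger_force: 17.6
```

```bash
python3 d.py 15 -27 21.6;python3 q.py
```

```text
t 12.1667 pos [541.6  92.   24.7] fence coords 16.4 -26.1
delta cm [-0.13 -0.09  0.32] rot deg [-0.3  1.9 -0.1]
F [ 34.1 -13.1 -14.7] W 12.277837690557119 ff 17.564108286896953 q [ 0.05  0.13 -0.22  1.18 -0.01  0.19]
-80 q= 1.2 grad -3.15
-55 q= 1.4 grad -3.18
45 q= 2.95 grad -0.29
62 q= 1.2 grad -3.36
```

>>> {"method": "step_arm", "body": {
  "commands": [
    {"rotation":[0,0,0],"delta_pos":[0,0,0],"claw":0},
    {"rotation":[0,0,0],"delta_pos":[0,0,0],"claw":0},
    {"rotation":[0,0,0],"delta_pos":[0,0,0],"claw":0},
    {"rotation":[0,0,0],"delta_pos":[0,0,0],"claw":0},
    {"rotation":[0,0,0],"delta_pos":[0,0,0],"claw":0},
    {"rotation":[0,0,0],"delta_pos":[0,0,0],"claw":0},
    {"rotation":[0,0,0],"delta_pos":[0,0,0],"claw":0},
    {"rotation":[0,0,0],"delta_pos":[0,0,0],"claw":0},
    {"rotation":[0,0,0],"delta_pos":[0,0,0],"claw":0},
    {"rotation":[0,0,0],"delta_pos":[0,0,0],"claw":0}
  ],
  "newtons": 60
}}

```text
time: 13.05
ee_pos: [541.7, 93.6, 25.0]
orientation: [0.071, 0.997, -0.003, 0.017]
ft_force: [29.9, -8.0, -12.4]
grip_width: 10.8
finger_force: 69.4
```

```bash
python3 d.py 15 -27 21.6;python3 q.py; python3 - <<'E'
from h import *
o=[]
for n,(x0,y0,x1,y1) in {"top":(265,180,345,270),"scene":(310,175,410,265)}.items():
    c=viewer.read_camera(n);np.save(f"/tmp/{n}3.npy",c,allow_pickle=True);a=c["color"][y0:y1,x0:x1,::-1]
    o.append(cv2.convertScaleAbs(cv2.resize(a,None,fx=4.4,fy=4.4,interpolation=cv2.INTER_CUBIC),alpha=1.5,beta=15))
cv2.imwrite("pics/end.png",np.hstack(o))
E
```

```text
t 13.05 pos [541.7  93.6  25. ] fence coords 16.5 -24.6
delta cm [-0.14 -0.24  0.35] rot deg [-0.2  1.9 -0.2]
F [ 29.9  -8.  -12.4] W 10.848618090313067 ff 69.40316091757268 q [ 0.05  0.13 -0.22  1.18 -0.01  0.2 ]
-80 q= 2.95 grad -3.14
-55 q= 3.15 grad -3.19
45 q= 4.7 grad -0.42
62 q= 2.95 grad -3.35
```

View pics/end.png

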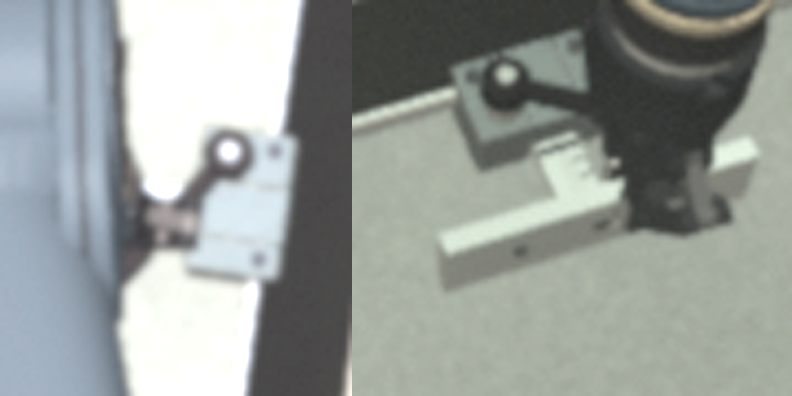

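The lever is now against its stop. In the left panel it points from (229,152) down-left, and in the right panel the bold line at (560,143) sits just outside the housing face. Tightening drew the leg out to about +3 mm, so I'll nudge it back in.

>>> {"method": "step_arm", "body": {
  "commands": [
    {"rotation":[0,0,0],"delta_pos":[0,-0.05,0],"claw":0},
    {"rotation":[0,0,0],"delta_pos":[0,-0.1,0],"claw":0},
    {"rotation":[0,0,0],"delta_pos":[0,-0.15,0],"claw":0},
    {"rotation":[0,0,0],"delta_pos":[0,-0.2,0],"claw":0},
    {"rotation":[0,0,0],"delta_pos":[0,-0.25,0],"claw":0},
    {"rotation":[0,0,0],"delta_pos":[0,-0.3,0],"claw":0},
    {"rotation":[0,0,0],"delta_pos":[0,-0.3,0],"claw":0},
    {"rotation":[0,0,0],"delta_pos":[0,-0.3,0],"claw":0},
    {"rotation":[0,0,0],"delta_pos":[0,-0.3,0],"claw":0},
    {"rotation":[0,0,0],"delta_pos":[0,-0.3,0],"claw":0}
  ]
}}

```text
time: 14.03
ee_pos: [541.7, 93.5, 25.1]
orientation: [0.07, 0.997, 0.0, 0.017]
ft_force: [31.4, -0.3, -14.7]
grip_width: 10.7
finger_force: 71.2
```

```bash
python3 d.py 15 -27 21.6;python3 q.py
```

```text
t 14.0333 pos [541.7  93.5  25.1] fence coords 16.5 -24.7
delta cm [-0.14 -0.24  0.35] rot deg [ 0.2  1.9 -0.1]
F [ 31.4  -0.3 -14.7] W 10.687238689182397 ff 71.17191147990525 q [ 0.05  0.13 -0.23  1.18 -0.    0.19]
-80 q= 2.95 grad -3.17
-55 q= 2.9 grad -3.16
45 q= 3.95 grad -0.96
62 q= 2.7 grad -3.4
```

>>> {"method": "step_arm", "body": {
  "commands": [
    {"rotation":[0,0,0],"delta_pos":[0,-0.05,0],"claw":0},
    {"rotation":[0,0,0],"delta_pos":[0,-0.1,0],"claw":0},
    {"rotation":[0,0,0],"delta_pos":[0,-0.15,0],"claw":0},
    {"rotation":[0,0,0],"delta_pos":[0,-0.2,0],"claw":0},
    {"rotation":[0,0,0],"delta_pos":[0,-0.25,0],"claw":0},
    {"rotation":[0,0,0],"delta_pos":[0,-0.3,0],"claw":0},
    {"rotation":[0,0,0],"delta_pos":[0,-0.3,0],"claw":0},
    {"rotation":[0,0,0],"delta_pos":[0,-0.3,0],"claw":0},
    {"rotation":[0,0,0],"delta_pos":[0,-0.3,0],"claw":0},
    {"rotation":[0,0,0],"delta_pos":[0,-0.3,0],"claw":0}
  ]
}}

```text
time: 14.92
ee_pos: [541.7, 93.4, 25.1]
orientation: [0.07, 0.997, 0.003, 0.017]
ft_force: [33.2, 7.3, -15.2]
grip_width: 10.7
finger_force: 74.5
```

```bash
python3 d.py 15 -27 21.6;python3 q.py
```

```text
t 14.9167 pos [541.7  93.4  25.1] fence coords 16.5 -24.7
delta cm [-0.14 -0.23  0.36] rot deg [0.5 2.  0. ]
F [ 33.2   7.3 -15.2] W 10.660929772954136 ff 74.47994766756892 q [ 0.05  0.13 -0.23  1.18  0.    0.19]
-80 q= 2.7 grad -3.1
-55 q= 2.9 grad -3.22
45 q= 3.95 grad -1.07
62 q= 2.7 grad -3.33
```

>>> {"method": "step_arm", "body": {
  "commands": [
    {"rotation":[0,0,0],"delta_pos":[0,-0.1,0],"claw":0},
    {"rotation":[0,0,0],"delta_pos":[0,-0.2,0],"claw":0},
    {"rotation":[0,0,0],"delta_pos":[0,-0.3,0],"claw":0},
    {"rotation":[0,0,0],"delta_pos":[0,-0.4,0],"claw":0},
    {"rotation":[0,0,0],"delta_pos":[0,-0.5,0],"claw":0},
    {"rotation":[0,0,0],"delta_pos":[0,-0.6,0],"claw":0},
    {"rotation":[0,0,0],"delta_pos":[0,-0.6,0],"claw":0},
    {"rotation":[0,0,0],"delta_pos":[0,-0.6,0],"claw":0},
    {"rotation":[0,0,0],"delta_pos":[0,-0.6,0],"claw":0},
    {"rotation":[0,0,0],"delta_pos":[0,-0.6,0],"claw":0}
  ]
}}

```text
time: 15.8
ee_pos: [541.7, 93.0, 25.2]
orientation: [0.068, 0.997, 0.009, 0.018]
ft_force: [35.5, 21.9, -17.1]
grip_width: 10.4
finger_force: 84.2
```

```bash
python3 d.py 15 -27 21.6;python3 q.py
```

```text
t 15.8 pos [541.7  93.   25.2] fence coords 16.5 -25.2
delta cm [-0.14 -0.19  0.36] rot deg [1.2 2.  0.2]
F [ 35.5  21.9 -17.1] W 10.434079296608338 ff 84.21005015370142 q [ 0.04  0.13 -0.23  1.18  0.01  0.18]
-80 q= 2.2 grad -3.19
-55 q= 2.4 grad -3.17
45 q= 2.7 grad -1.29
62 q= 2.2 grad -3.35
```

>>> {"method": "step_arm", "body": {
  "commands": [
    {"rotation":[0,0,0],"delta_pos":[0,-0.1,0],"claw":0},
    {"rotation":[0,0,0],"delta_pos":[0,-0.2,0],"claw":0},
    {"rotation":[0,0,0],"delta_pos":[0,-0.3,0],"claw":0},
    {"rotation":[0,0,0],"delta_pos":[0,-0.4,0],"claw":0},
    {"rotation":[0,0,0],"delta_pos":[0,-0.4,0],"claw":0},
    {"rotation":[0,0,0],"delta_pos":[0,-0.4,0],"claw":0},
    {"rotation":[0,0,0],"delta_pos":[0,-0.4,0],"claw":0},
    {"rotation":[0,0,0],"delta_pos":[0,-0.4,0],"claw":0},
    {"rotation":[0,0,0],"delta_pos":[0,-0.4,0],"claw":0},
    {"rotation":[0,0,0],"delta_pos":[0,-0.4,0],"claw":0}
  ]
}}

```text
time: 16.68
ee_pos: [541.1, 88.5, 25.2]
orientation: [0.067, 0.998, 0.009, 0.018]
ft_force: [37.9, 18.1, -16.4]
grip_width: 10.2
finger_force: 104.0
```

```bash
python3 d.py 15 -27 21.6;python3 q.py
```

```text
t 16.6833 pos [541.1  88.5  25.2] fence coords 16.5 -29.6
delta cm [-0.13  0.26  0.37] rot deg [1.1 2.  0.3]
F [ 37.9  18.1 -16.4] W 10.165807209287422 ff 104.00211999658495 q [ 0.03  0.12 -0.23  1.18  0.01  0.17]
-80 q= -2.3 grad -3.15
-55 q= -2.35 grad -3.18
45 q= -2.05 grad -1.26
62 q= -2.55 grad -3.36
```

>>> {"method": "step_arm", "body": {
  "commands": [
    {"rotation":[0,0,0],"delta_pos":[0,0.3,0],"claw":0},
    {"rotation":[0,0,0],"delta_pos":[0,0.5,0],"claw":0},
    {"rotation":[0,0,0],"delta_pos":[0,0.6,0],"claw":0},
    {"rotation":[0,0,0],"delta_pos":[0,0.7,0],"claw":0},
    {"rotation":[0,0,0],"delta_pos":[0,0.8,0],"claw":0},
    {"rotation":[0,0,0],"delta_pos":[0,0.9,0],"claw":0},
    {"rotation":[0,0,0],"delta_pos":[0,1.0,0],"claw":0},
    {"rotation":[0,0,0],"delta_pos":[0,1.0,0],"claw":0},
    {"rotation":[0,0,0],"delta_pos":[0,1.0,0],"claw":0},
    {"rotation":[0,0,0],"delta_pos":[0,1.0,0],"claw":0}
  ]
}}

```text
time: 17.57
ee_pos: [541.1, 89.1, 25.2]
orientation: [0.069, 0.997, -0.001, 0.017]
ft_force: [32.5, -7.9, -13.1]
grip_width: 10.2
finger_force: 96.9
```

```bash
python3 d.py 15 -27 21.6;python3 q.py
```

```text
t 17.5667 pos [541.1  89.1  25.2] fence coords 16.5 -29.1
delta cm [-0.14  0.21  0.37] rot deg [0.1 1.9 0. ]
F [ 32.5  -7.9 -13.1] W 10.239589041362727 ff 96.93403550831135 q [ 0.04  0.13 -0.23  1.18 -0.01  0.18]
-80 q= -1.8 grad -3.16
-55 q= -1.6 grad -3.24
45 q= -0.55 grad -0.75
62 q= -1.8 grad -3.34
```

>>> {"method": "step_arm", "body": {
  "commands": [
    {"rotation":[0,0,0],"delta_pos":[0,0.1,0],"claw":0},
    {"rotation":[0,0,0],"delta_pos":[0,0.2,0],"claw":0},
    {"rotation":[0,0,0],"delta_pos":[0,0.3,0],"claw":0},
    {"rotation":[0,0,0],"delta_pos":[0,0.4,0],"claw":0},
    {"rotation":[0,0,0],"delta_pos":[0,0.4,0],"claw":0},
    {"rotation":[0,0,0],"delta_pos":[0,0.4,0],"claw":0},
    {"rotation":[0,0,0],"delta_pos":[0,0.4,0],"claw":0},
    {"rotation":[0,0,0],"delta_pos":[0,0.4,0],"claw":0},
    {"rotation":[0,0,0],"delta_pos":[0,0.4,0],"claw":0},
    {"rotation":[0,0,0],"delta_pos":[0,0.4,0],"claw":0}
  ]
}}

```text
time: 18.45
ee_pos: [541.1, 89.2, 25.2]
orientation: [0.071, 0.997, -0.005, 0.016]
ft_force: [30.2, -17.5, -9.8]
grip_width: 11.1
finger_force: 96.2
```

```bash
python3 d.py 15 -27 21.6;python3 q.py
```

```text
t 18.45 pos [541.1  89.2  25.2] fence coords 16.5 -29.0
delta cm [-0.14  0.2   0.37] rot deg [-0.4  1.9 -0.1]
F [ 30.2 -17.5  -9.8] W 11.134274250885252 ff 96.23121564996836 q [ 0.05  0.13 -0.22  1.18 -0.01  0.19]
-80 q= -1.55 grad -3.17
-55 q= -1.6 grad -3.13
45 q= -0.05 grad -0.58
62 q= -1.55 grad -3.37
```

>>> {"method": "step_arm", "body": {
  "commands": [
    {"rotation":[0,0,0],"delta_pos":[0,0.05,0],"claw":0},
    {"rotation":[0,0,0],"delta_pos":[0,0.1,0],"claw":0},
    {"rotation":[0,0,0],"delta_pos":[0,0.15,0],"claw":0},
    {"rotation":[0,0,0],"delta_pos":[0,0.15,0],"claw":0},
    {"rotation":[0,0,0],"delta_pos":[0,0.15,0],"claw":0},
    {"rotation":[0,0,0],"delta_pos":[0,0.15,0],"claw":0},
    {"rotation":[0,0,0],"delta_pos":[0,0.15,0],"claw":0},
    {"rotation":[0,0,0],"delta_pos":[0,0.15,0],"claw":0},
    {"rotation":[0,0,0],"delta_pos":[0,0.15,0],"claw":0},
    {"rotation":[0,0,0],"delta_pos":[0,0.15,0],"claw":0}
  ]
}}

```text
time: 19.33
ee_pos: [541.3, 90.0, 25.1]
orientation: [0.071, 0.997, -0.005, 0.016]
ft_force: [29.3, -19.0, -10.8]
grip_width: 10.6
finger_force: 92.9
```

```bash
python3 d.py 15 -27 21.6;python3 q.py
```

```text
t 19.3333 pos [541.3  90.   25.1] fence coords 16.4 -28.2
delta cm [-0.13  0.12  0.35] rot deg [-0.5  1.9 -0.2]
F [ 29.3 -19.  -10.8] W 10.644967838891876 ff 92.90508935315302 q [ 0.05  0.13 -0.22  1.18 -0.01  0.19]
-80 q= -0.8 grad -3.14
-55 q= -0.85 grad -3.18
45 q= 13.45 grad -0.42
62 q= -0.55 grad -3.32
```

>>> {"method": "step_arm", "body": {
  "commands": [
    {"rotation":[0,0,0],"delta_pos":[0,0.05,0],"claw":0},
    {"rotation":[0,0,0],"delta_pos":[0,0.1,0],"claw":0},
    {"rotation":[0,0,0],"delta_pos":[0,0.1,0],"claw":0},
    {"rotation":[0,0,0],"delta_pos":[0,0.1,0],"claw":0},
    {"rotation":[0,0,0],"delta_pos":[0,0,0],"claw":0},
    {"rotation":[0,0,0],"delta_pos":[0,-0.2,0],"claw":0},
    {"rotation":[0,0,0],"delta_pos":[0,-0.4,0],"claw":0},
    {"rotation":[0,0,0],"delta_pos":[0,-0.6,0],"claw":0},
    {"rotation":[0,0,0],"delta_pos":[0,-0.6,0],"claw":0},
    {"rotation":[0,0,0],"delta_pos":[0,-0.6,0],"claw":0}
  ]
}}

```text
time: 20.22
ee_pos: [541.3, 89.8, 25.2]
orientation: [0.07, 0.997, 0.001, 0.017]
ft_force: [33.4, -3.2, -13.1]
grip_width: 10.7
finger_force: 94.4
```

```bash
python3 d.py 15 -27 21.6;python3 q.py; python3 - <<'E'
from h import *
t=viewer.read_camera("top");c=viewer.read_camera("scene")
a=cv2.resize(t["color"][180:270,265:345,::-1],None,fx=5,fy=5,interpolation=cv2.INTER_CUBIC)
b=cv2.resize(c["color"][175:265,320:400,::-1],None,fx=5,fy=5,interpolation=cv2.INTER_CUBIC)
cv2.imwrite("pics/fin.png",np.hstack([a,cv2.convertScaleAbs(b,alpha=1.5)]))
t0=np.load("/tmp/top.npy",allow_pickle=True).item()
for n,(u,v) in dict(dish=(205,238),tiles=(261,139),bottle=(425,260),tub=(438,182)).items():
    s=np.s_[v-28:v+28,u-28:u+28];print(n,np.abs(t["color"][s].astype(int)-t0["color"][s]).mean().round(2))
E
```

```text
t 20.2167 pos [541.3  89.8  25.2] fence coords 16.4 -28.3
delta cm [-0.13  0.13  0.36] rot deg [0.2 1.9 0. ]
F [ 33.4  -3.2 -13.1] W 10.693754588224822 ff 94.41978071219637 q [ 0.04  0.13 -0.23  1.18 -0.    0.18]
-80 q= -1.05 grad -3.16
-55 q= -0.85 grad -3.18
45 q= 0.2 grad -0.98
62 q= -0.8 grad -3.33
dish 7.02
tiles 5.16
bottle 7.04
tub 6.36
```

View pics/fin.png

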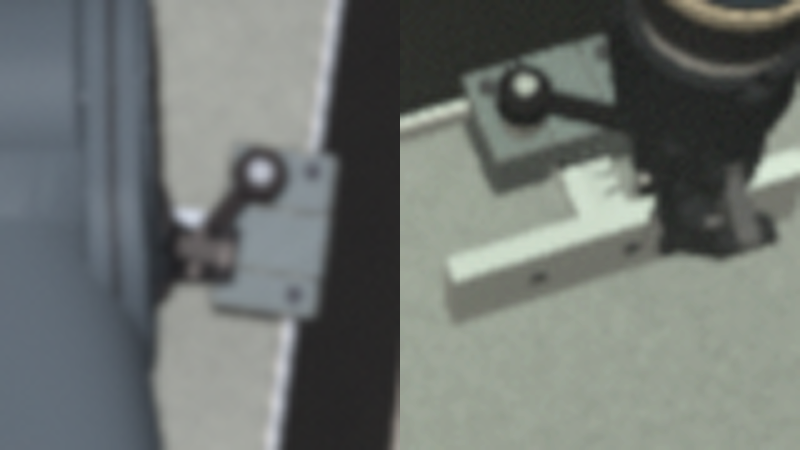

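The left panel shows the lever from (259,173) to (215,222), about 34° outward of +x, so it is closed. The right panel shows the bold line at the housing face near (585,170), with the measured leg at about -0.9 mm. Bystander regions look unchanged and the grip is firm. Handing in.

```bash
python3 -c "
from bench import r
print(r.sign_off())"
```

```text
the job is handed in; nothing more can be done
None
```

I handed the job in with the lever closed against its stop, the leg about 0.9 mm inside its line by camera, the fence gripped with a pad force near 90 N, and the bystanders apparently unmoved. While the lever was closing the leg read as much as 3 mm off its line. The hand-in call returned no verdict.

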